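# Check the sampling forceps against the tip gauge

### The arm

A 6-joint arm with a two-finger parallel gripper is mounted at the origin on a cart in front of the work surface, level with it; the furniture and walls round the work are solid. World frame = base frame: x ahead of the robot, y to its left, z up, the work surface at z = 0. Lengths are in m, angles in rad, forces in N, time in s.
With the tool pointing down it reaches from about 0.35 to 0.775 m from the base axis. Payload 7.3 kg.
Tool frame: the origin (TCP) lies midway between the tips of the shut fingers; the grasp point (between the pads) lies 19 mm behind it; x points along the fingers, z is the direction in which the jaws open and shut, and the axes are right-handed (so a half turn about x gives the same grasp; the last joint's range is limited). The gripper opens to 92 mm and grips with 3 to 60 N. Pads are 19 mm wide; open, the fingers measure 130 mm over their backs; the gripper's body (75 mm by 190 mm) begins 47 mm behind the grasp point.
Start: joints at [-1.447, 0.342, 1.524, -0, 1.275, -0.146], TCP at [0.14, -0.506, 0.227] pointing down, gripper open.
Joint ranges: [-2.53, 2.53], [-0.77, 2.02], [0.04, 2.7], [-1, 4.14], [0.28, 2.66], [-3.11, 3.11]. Speed limits (rad/s): [2.57, 2.57, 3.14, 3.14, 3.14, 3.14].

### API

Orientations are given as [roll, pitch, yaw] about the fixed x, y, z axes, in that order (R = Rz(yaw) Ry(pitch) Rx(roll)).
In Python, from cell import observe, cams, robot gives the robot as it stands.
- The arm moves only by the tool jog_arm, never from a script. Its argument "plan" is one flat list of numbers, 7 for each row, row after row: the turn, a rotation vector about the tool's x, y, z in degrees, then the shift along the tool's x, y, z in cm, then the opening, from -1 (shut) to 1 (fully open). In form: [ax, ay, az, x, y, z, jaw, ax, ay, az, x, y, z, jaw, ...]. A call has 1 to 10 rows; each row is the pose to reach, as a shift and turn from the pose commanded when the call began, along the tool's axes at that moment; what a row does not reach only later rows make up. A row lasts 1/10 s, in which the tool goes at most 50 mm and 8.59 degrees, less where a joint would pass 70% of its speed; a pose out of reach is approached as far as the arm can. A call with a gripper value outside its range is refused whole. The fingers move at their own pace and stop on an object; "newtons" is the grip in N (left out, the last holds). Time passes only in rows, so rows that repeat a pose let the fingers close. It gives the time, the measured TCP pose, the force and the opening at its end, in the units of the state.
- observe(): the state, without advancing time (a new reading comes with each control period).
- cams.read_camera(name): name is "side" or "top"; returns a dict with "image" (480x640x3 uint8, red, green, blue), "fov_y" (degrees; the focal length in pixels is half the picture's height over the tangent of half this angle, whatever the lens; pixels are square), "cx", "cy" (the principal point, pixels), "T" (4x4, takes a point from camera to world coordinates). Camera axes: x right, y down, z forward; pixel columns grow to the right and rows downward; lengths in m; the calibration is good to about 2 mm. A picture is of the moment at which its call begins. There is no depth.
- robot.hand_in(): hands the job in, once; it reports no verdict.
The state is a dict: "time": time; "qpos": joint angles; "qvel": joint speeds; "joint_efforts": joint torques, N m; "tool_pos": TCP position; "tool_rot": TCP orientation; "contact_force": force on the tool from outside, world axes, zero at the start; "torque": the same for the moment, N m; "opening": finger opening in m.
Only numpy, scipy, OpenCV 4.12 (cv2) and the standard library are available. Lean on these libraries where they do the work, as an engineer would, in place of code of your own. Each camera call takes 0.05 s, during which the arm holds its last target.

### The job

Do the pre-use check of the sprung sampling forceps: lift them level off their rest by the ribbed grips, bring the tips about a centimetre above the tip gauge whose two dark lines stand closer together, pointing along the lines away from you, and squeeze until each tip stands over its own line. Hold that gap steady there for a few seconds and finish while still holding it; nothing is put down. Do not pinch the tips together or touch either gauge with the forceps, and leave the jar where it stands.

Things in the scene. Friction and masses are not known exactly. Their poses are not given: they have to be found in the camera images.
- forceps_grip (a point): Steel spring forceps, 184 x 12 mm high, 50 g, arms in a level V. Point: mid-height on the centre line, between the two ribbed grip plates (28 mm long); x to the tips (80 mm ahead; heel 104 mm behind), y left, z up. Width over the plates 32 mm open, 21 mm at 16 mm tip spacing (plates then parallel). Each plate takes about 4 N to start closing, 10 N at 16 mm; let go, it springs open.
- forceps_left (a joint): Left arm of the forceps, turning about the heel: 0 rad = open, up to 0.10 rad = nearly shut. Tip spacing in mm, centre to centre, is 38 - 170 x (left + right); 16 mm is reached when left + right = 0.129 rad (about 0.065 each).
- forceps_right (a joint): Right arm of the forceps, in the same way, mirrored: grows as it is squeezed.
- tip_left (a point): End of the left arm's tip (2 mm wide, 4 mm high), on its underside, 6 mm lower than forceps_grip.
- tip_right (a point): End of the right arm's tip, on its underside, likewise. The distance between the two tip points is the tip spacing, 38 mm when open.
- gauge_narrow_top (a point): The tip gauge with the closer lines: fixed bright metal block 40 x 44 mm on a dark foot 56 x 60 mm, top 40 mm above the table. This point is the centre of its top. Two dark lines 36 mm long and 2.5 mm wide run along x (roughly away from the robot) at y = +8 and -8 mm: 16 mm apart, centre to centre.
- gauge_wide_top (a point): The other tip gauge, the same block with its lines 27 mm apart; not the one to use. The two gauges may change places.
- gauge_narrow: The narrow gauge; origin at the centre of its underside, axes as its top.
- gauge_wide: The wide gauge; origin at the centre of its underside.
- rest: White fixed rest of the forceps, base 190 x 60 x 6 mm, origin at the centre of its underside, x toward the forceps' tips. A front bar (62 mm ahead of the origin, 62 mm wide) and a rear saddle (80 mm behind it, with 6 mm high cheeks 26 mm apart) carry the forceps with their underside 36 mm above the table, forceps_grip 10 mm ahead of the origin.
- forceps: The heel block of the forceps with all it carries; origin on the underside, on the centre line, 10 mm behind and 6 mm below forceps_grip.
- jar_center (a point): Loose capped reagent jar, 43 mm across, 72 mm high, standing behind the work; its centre. To be left alone.
Not all that is in view belongs to the job. Of the things that look like the forceps, the larger one is meant.

How it is judged:
On the way, in this order (a step that is already met when the one before it is completed fails the run):
1. the forceps are lifted clear of the rest, held by the fingers on both arms (contact force between the fingers and forceps above 1 N and contact force between forceps and rest below 0.1 N and contact force between forceps and gauge_narrow below 0.1 N and contact force between forceps and gauge_wide below 0.1 N and height (world z) of forceps_grip above 0.056 m), for 0.2 s.
2. both tips stand over the narrow gauge's lines, the gap held steady for two seconds (contact force between the fingers and forceps above 1 N and contact force between forceps and rest below 0.1 N and contact force between forceps and gauge_narrow below 0.1 N and contact force between forceps and gauge_wide below 0.1 N and distance between tip_left and tip_right between 0.013 and 0.019 m and x of tip_left in the frame of gauge_narrow_top between -0.018 and 0.018 m and y of tip_left in the frame of gauge_narrow_top between 0.0035 and 0.0125 m and z of tip_left in the frame of gauge_narrow_top between 0.001 and 0.022 m and x of tip_right in the frame of gauge_narrow_top between -0.018 and 0.018 m and y of tip_right in the frame of gauge_narrow_top between -0.0125 and -0.0035 m and z of tip_right in the frame of gauge_narrow_top between 0.001 and 0.022 m and angle between forceps_grip's own z axis and vertical below 0.25 rad and angle between the x axis of forceps_grip and the x axis of gauge_narrow_top, either way round below 0.2 rad and linear speed of forceps below 0.02 m/s and velocity of joint forceps_left between -0.03 and 0.03 rad/s and velocity of joint forceps_right between -0.03 and 0.03 rad/s), for 2 s.
At the end, for the whole second after the job is handed in: Fingers hold the forceps clear of rest and gauges; tip spacing 16 mm within 3; each tip within 4.5 mm sideways of its line of the narrow gauge, within the line's length, 1 to 22 mm above its top; forceps level within 0.25 rad, along the lines within 0.2 rad; nothing moves (all of step 2); the arm keeps its last pose, push and grip.
It fails at once if the tips are pinched together (spacing under 6 mm) (distance between tip_left and tip_right below 0.006 m).
It fails at once if the forceps touch a gauge (contact force between forceps and gauge_narrow above 0.5 N or contact force between forceps and gauge_wide above 0.5 N).
It fails at once if the jar is pushed away (distance of jar_center from where it was at the start of the episode above 0.02 m).
It also fails if it takes over 42 s, if anything falls off the work surface, if the arm or the gripper's body presses on something with over 40 N, if the wrist force passes 120 N, or if a joint passes its speed limit or range.

## Working session

There is one attempt and no reset: what is moved stays moved. The work goes in short steps, Python scripts to look and compute and a tool call to move; the robot and the scene stay as the last step left them, time stands still between calls to the robot, and variables do not carry over. Pictures are saved under pics/ and viewed, and the job is handed in when it is done.

Besides the shell and the picture viewer there is one more tool, called after ">>>" by a JSON object that holds its "op" and its "data", one argument or row to a line. jog_arm: Moves the arm, as the interface text tells. Its arguments: {"type":"object","properties":{"plan":{"type":"array"},"newtons":{"type":"number"}},"required":["plan"]}

```bash
mkdir -p pics; ls; python3 - <<'E'
from cell import observe,cams,robot
import cv2,numpy as np
s=observe();print(s)
for n in("side","top"):
    d=cams.read_camera(n);cv2.imwrite(f"pics/{n}0.png",d["image"][:,:,::-1]);np.savez(f"pics/{n}0.npz",**d)
    print(n,d["fov_y"],d["cx"],d["cy"],d["T"],[k for k in d])
E
```

```text
pics
{'time': 0.0, 'qpos': array([-1.44701012e+00,  3.42741959e-01,  1.52502713e+00,  1.06335805e-05,
        1.27541638e+00, -1.46033450e-01]), 'qvel': array([0.00066215, 0.00085833, 0.00038632, 0.00272568, 0.00116432,
       0.00073223]), 'joint_efforts': array([ 4.07984935e-04, -4.31239879e+01, -2.44221836e+01,  7.17899948e-02,
        5.61776175e-02, -1.31488609e-04]), 'tool_pos': array([ 0.13989835, -0.50558423,  0.22603146]), 'tool_rot': array([2.98917556, 1.56920348, 1.68819579]), 'contact_force': array([ 0.88859609, -0.34505375,  0.23361361]), 'torque': array([ 0.01734618, -0.02730056, -0.0424037 ]), 'opening': 0.09199766126851304}
side 48.22181339523171 324.5969008688169 245.65001133352956 [[ 0.89928189 -0.16770623  0.40393899  0.19227976]
 [-0.4370884  -0.37770889  0.81626572 -0.68036328]
 [ 0.0156785  -0.91061003 -0.41296921  0.43395688]
 [ 0.          0.          0.          1.        ]] ['image', 'fov_y', 'cx', 'cy', 'T']
top 45.454027430227114 322.36414403649496 239.9509526977865 [[-0.0185286  -0.99861254  0.04929178  0.5218571 ]
 [-0.99975102  0.01789157 -0.01333353  0.0044782 ]
 [ 0.01243313 -0.04952656 -0.99869542  0.99011556]
 [ 0.          0.          0.          1.        ]] ['image', 'fov_y', 'cx', 'cy', 'T']
```

View pics/side0.png

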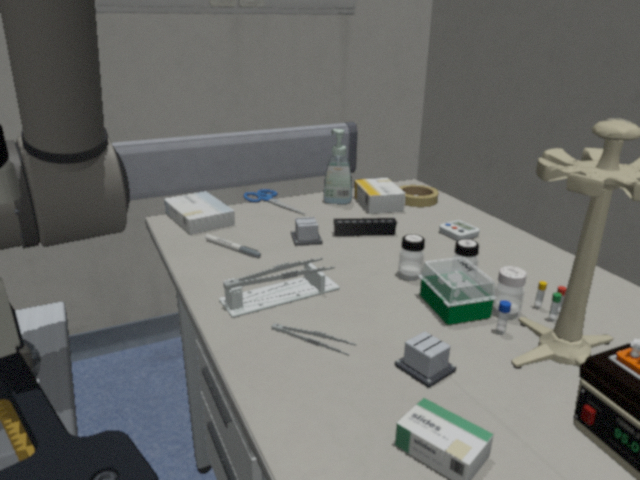

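View pics/top0.png

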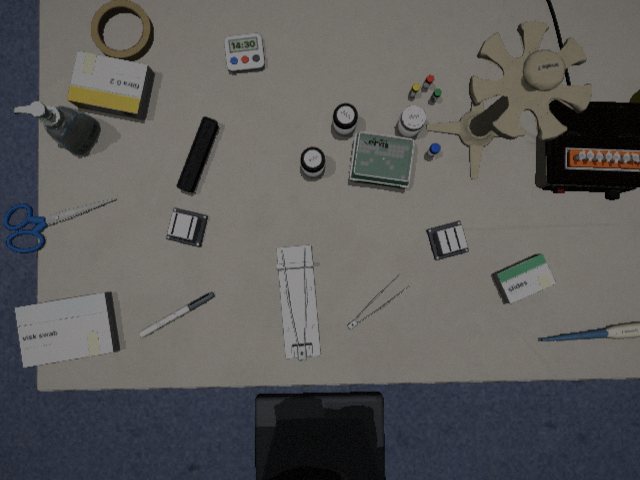

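The side view shows the forceps on the white rest at (280,275). A smaller loose pair lies at (315,338), and the gauges are at (307,232) and (426,358). In the top view the rest and forceps are at (298,300), the decoy at (378,302), and the gauges at (187,227) and (448,240). I'll zoom in on these.

```bash
python3 - <<'E'
import cv2,numpy as np
t=cv2.imread("pics/top0.png")
a=cv2.resize(t[195:265,150:225],(400,373),interpolation=cv2.INTER_CUBIC)
b=cv2.resize(t[205:275,410:485],(400,373),interpolation=cv2.INTER_CUBIC)
cv2.imwrite("pics/g.png",np.hstack([a,b]))
cv2.imwrite("pics/f.png",cv2.resize(t[238:368,255:425],(780,596),interpolation=cv2.INTER_CUBIC))
E
```

```text
(no output)
```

View pics/g.png

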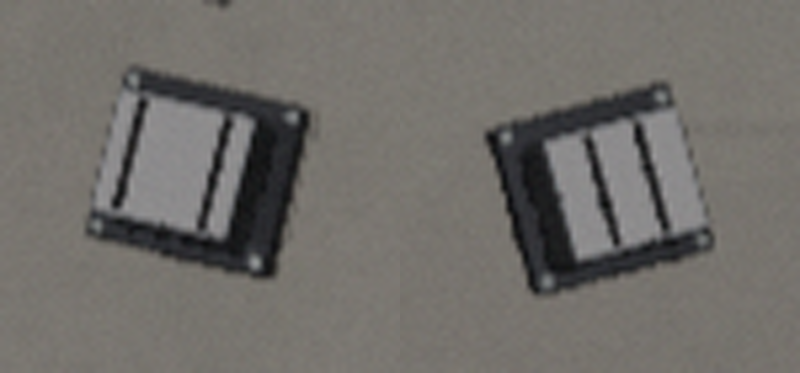

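View pics/f.png

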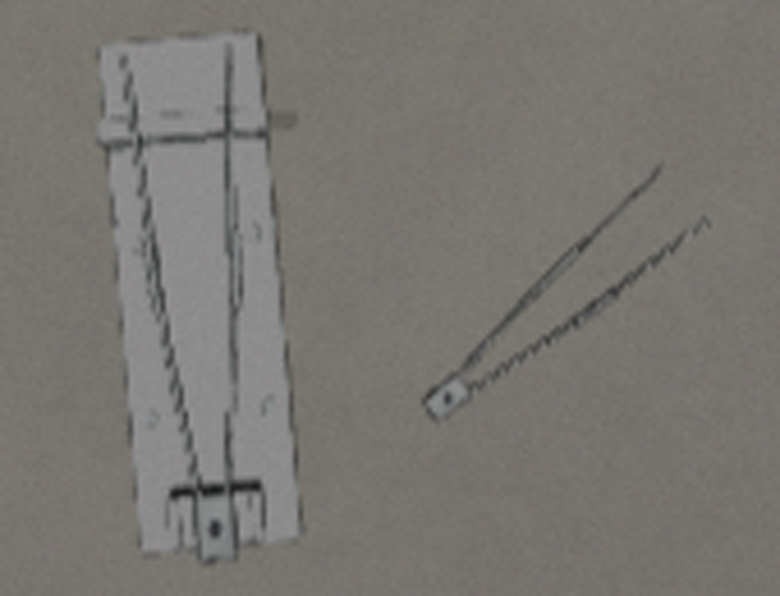

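The right-hand gauge, top (448,240), has the closer lines, about 9 px apart against 17 px on the other, so it is the narrow one. The larger forceps are the pair on the rest. Next I'll measure, and crop the side view as a cross-check.

```bash
cat > h.py <<'E'
import numpy as np,cv2
def load(n): return dict(np.load(f"pics/{n}.npz"))
def foc(d): return 240/np.tan(np.radians(float(d["fov_y"])/2))
def ray(d,uv,z):
    uv=np.atleast_2d(uv);f=foc(d);T=d["T"]
    r=np.c_[(uv[:,0]-d["cx"])/f,(uv[:,1]-d["cy"])/f,np.ones(len(uv))]@T[:3,:3].T
    return T[:3,3]+r*((z-T[2,3])/r[:,2])[:,None]
def proj(d,P):
    P=np.atleast_2d(P);T=d["T"];c=(P-T[:3,3])@T[:3,:3]
    return np.c_[c[:,0]/c[:,2]*foc(d)+d["cx"],c[:,1]/c[:,2]*foc(d)+d["cy"]]
def crop(p,s,o): return (np.array(p,float)+.5)/s-.5+np.array(o)
E
python3 - <<'E'
from h import *
t=load("top0");sf=780/170;
tips=crop([(124,62),(229,46)],sf,(255,238));print("tips",ray(t,tips,.040))
heel=crop([(217,528)],sf,(255,238));print("heel",ray(t,heel,.048))
rc=ray(t,crop([(100,42),(258,33),(300,537),(140,552)],sf,(255,238)),.006);print("rest corners",rc)
c=rc.mean(0);ax=(rc[0]+rc[1]-rc[2]-rc[3])/2;print("rest c",c,np.linalg.norm(ax),np.degrees(np.arctan2(ax[1],ax[0])))
g=ray(t,crop([(190,138),(217,245),(238,124),(265,230)],400/75,(410,205)),.04);print("g",g,g.mean(0))
ax=(g[0]+g[2]-g[1]-g[3])/2;print(np.linalg.norm(ax),np.degrees(np.arctan2(ax[1],ax[0])))
s=load("side0");im=cv2.imread("pics/side0.png")
print("side proj gauge lines",proj(s,g));print("side proj tips",proj(s,ray(t,tips,.040)),proj(s,ray(t,heel,.048)))
a=im[325:390,385:465].copy();a=cv2.resize(a,(480,390),interpolation=cv2.INTER_CUBIC)
for p in proj(s,g): cv2.circle(a,tuple(np.int32((p-[385,325]+.5)*6-.5)),2,(0,0,255),-1)
cv2.imwrite("pics/sg.png",a)
b=cv2.resize(im[250:320,210:345],(800,415),interpolation=cv2.INTER_CUBIC)
for p in np.r_[proj(s,ray(t,tips,.040)),proj(s,ray(t,heel,.048)),proj(s,rc)]: cv2.circle(b,tuple(np.int32((p-[210,250]+.5)*5.926-.5)),2,(0,0,255),-1)
cv2.imwrite("pics/sf.png",b)
E
```

```text
tips [[0.55142744 0.05963213 0.04      ]
 [0.55652364 0.0216252  0.04      ]]
heel [[0.38502847 0.02865142 0.048     ]]
rest corners [[ 0.56013432  0.07046624  0.006     ]
 [ 0.56243935  0.01129854  0.006     ]
 [ 0.37499079 -0.001001    0.006     ]
 [ 0.37068766  0.05840769  0.006     ]]
rest c [0.46706303 0.03479287 0.006     ] 0.1888407579592168 3.697785783550282
g [[ 0.58089978 -0.21318109  0.04      ]
 [ 0.54732052 -0.22064854  0.04      ]
 [ 0.58501639 -0.22835003  0.04      ]
 [ 0.55172828 -0.2358054   0.04      ]] [ 0.56624124 -0.22449626  0.04      ]
0.03425615236532809 12.580564044342989
side proj gauge lines [[431.00543132 335.23376639]
 [412.87816742 344.47057186]
 [440.68423111 340.53939996]
 [422.73744852 350.01684753]]
side proj tips [[320.68876735 256.82848992]
 [333.43504878 265.39599115]] [[230.87134057 279.382961  ]]
```

View pics/sg.png

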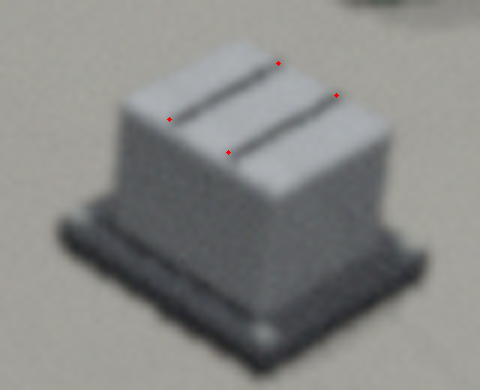

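View pics/sf.png

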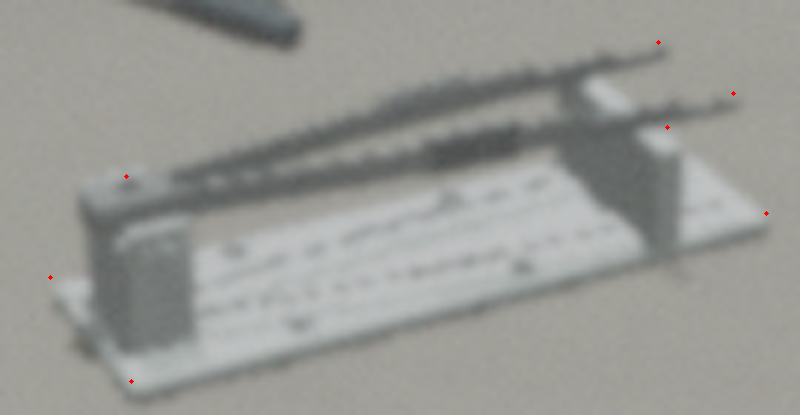

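The two cameras agree to about 1 px, or 1.5 mm. Now I'll work out the pre-grasp move.

```bash
cat >> h.py <<'E'
from scipy.spatial.transform import Rotation as R
def Rt(yawdeg,flip=1):
    x=np.array([0,0,-1.]);p=np.radians(yawdeg);z=flip*np.array([-np.sin(p),np.cos(p),0]);y=np.cross(z,x)
    return R.from_matrix(np.c_[x,y,z])
def step(pos,yaw,flip,s):
    R0=R.from_euler('xyz',s["tool_rot"])
    rv=(R0.inv()*Rt(yaw,flip)).as_rotvec(degrees=True)
    return rv,R0.inv().apply(np.array(pos)-s["tool_pos"])*100
E
python3 - <<'E'
from h import *
from cell import observe
s=observe();print(R.from_euler('xyz',s["tool_rot"]).as_matrix().round(3))
for fl in(1,-1): print(fl,*[np.round(v,2) for v in step([.476,.0352,.2],3.8,fl,s)])
E
```

```text
[[-0.     0.964  0.266]
 [ 0.001  0.266 -0.964]
 [-1.     0.    -0.001]]
1 [-1.6835e+02  1.0000e-02 -1.1000e-01] [  2.68  46.81 -43.17]
-1 [11.65 -0.07 -0.  ] [  2.68  46.81 -43.17]
```

>>> {"op": "jog_arm", "data": {
  "plan": [0.7,0,0,0,3,-2.8,1,1.4,0,0,0,6,-5.5,1,2,0,0,0.3,9,-8.3,1,3,0,0,0.5,12,-11,1,4,0,0,0.8,15,-13.8,1,5,0,0,1,18,-16.6,1,6,0,0,1.2,21,-19.4,1,7,0,0,1.4,24,-22.1,1,7.5,0,0,1.6,27,-24.9,1,8,0,0,1.8,30,-27.7,1],
  "newtons": 15
}}

```text
time: 1.1
tool_pos: [0.3557, -0.1575, 0.2086]
tool_rot: [-0.817, 1.571, -2.258]
contact_force: [0.2, -1.3, 0.9]
opening: 0.0919
```

```bash
python3 - <<'E'
from h import *
from cell import observe
s=observe();print(s["time"],s["qpos"],s["tool_pos"])
print(*[np.round(v,2) for v in step([.476,.0352,.16],3.8,-1,s)])
E
```

```text
1.1 [-6.14355138e-01  1.09118639e-01  1.88837558e+00 -7.71740072e-05
  1.14410356e+00  8.26896231e-01] [ 0.35572162 -0.15746472  0.20857375]
[3.62 0.   0.  ] [  4.86  14.42 -17.55]
```

>>> {"op": "jog_arm", "data": {
  "plan": [0.6,0,0,0.5,2.4,-3,1,1.2,0,0,1,4.8,-6,1,1.8,0,0,1.6,7.2,-9,1,2.4,0,0,2.4,9.6,-12,1,3,0,0,3.4,12,-15,1,3.6,0,0,4.4,13.6,-16.8,1,3.6,0,0,4.9,14.4,-17.6,1,3.6,0,0,4.9,14.4,-17.6,1,3.6,0,0,4.9,14.4,-17.6,1]
}}

```text
time: 2.0
tool_pos: [0.4748, 0.0334, 0.1597]
tool_rot: [-1.101, 1.57, -2.604]
contact_force: [-0.6, -0.2, -0.0]
opening: 0.092
```

```bash
python3 - <<'E'
from h import *
from cell import observe,cams
s=observe();print(s["time"],s["qpos"],s["tool_pos"])
print(*[np.round(v,2) for v in step([.476,.0352,.023],3.8,-1,s)])
for n in("side","top"):
    d=cams.read_camera(n);cv2.imwrite(f"pics/{n}1.png",d["image"][:,:,::-1])
E
```

```text
2.0 [-9.05691891e-02  3.23320364e-01  1.75481199e+00 -5.71543576e-04
  1.06414838e+00  1.41303768e+00] [0.47477369 0.03343698 0.1597189 ]
[0.07 0.02 0.04] [13.67  0.14 -0.17]
```

View pics/side1.png

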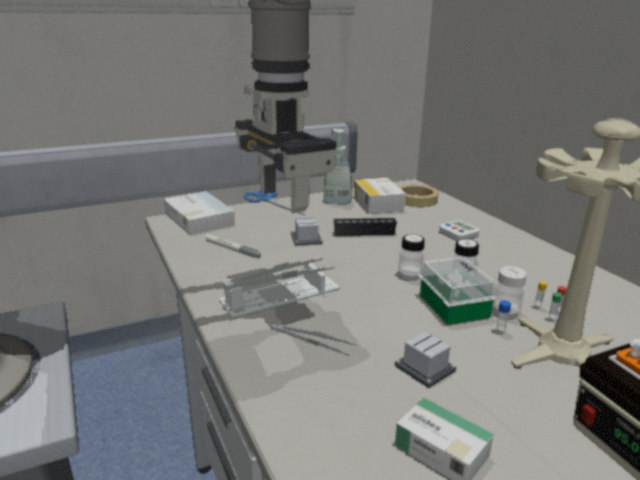

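The side view shows the open gripper poised above the rest, with fingertips at about (268,180) and (299,195). Next I descend and close lightly, to about 26 mm.

>>> {"op": "jog_arm", "data": {
  "plan": [0,0,0,3,0.1,-0.2,1,0,0,0,6,0.1,-0.2,1,0,0,0,9,0.1,-0.2,1,0,0,0,11,0.1,-0.2,1,0,0,0,12.5,0.1,-0.2,1,0,0,0,13.3,0.1,-0.2,1,0,0,0,13.7,0.1,-0.2,1,0,0,0,13.7,0.1,-0.2,1,0,0,0,13.7,0.1,-0.2,0.2]
}}

```text
time: 3.0
tool_pos: [0.4766, 0.0359, 0.0234]
tool_rot: [1.327, 1.569, -0.176]
contact_force: [0.6, 1.0, -0.2]
opening: 0.0876
```

```bash
python3 - <<'E'
from h import *
from cell import observe,cams
s=observe();print(s)
print(*[np.round(v,2) for v in step([.476,.0352,.023],3.8,-1,s)])
for n in("side","top"):
    d=cams.read_camera(n);im=d["image"][:,:,::-1]
    im=im[180:330,190:390] if n=="side" else im[220:370,200:400]
    cv2.imwrite(f"pics/{n}2.png",cv2.resize(im,(800,600),interpolation=cv2.INTER_CUBIC))
E
```

```text
{'time': 3.0, 'qpos': array([-8.52241894e-02,  5.33910621e-01,  1.89274424e+00, -1.96407672e-04,
        7.13529091e-01,  1.41863612e+00]), 'qvel': array([ 4.90404363e-03, -3.47617521e-03,  7.97847239e-05,  1.79311551e-03,
       -1.62150220e-03,  6.42869465e-04]), 'joint_efforts': array([-9.10751964e-02, -4.29718423e+01, -1.48740202e+01,  2.75740132e-02,
       -7.53818918e-02, -1.87953658e-03]), 'tool_pos': array([0.47658333, 0.03592221, 0.02343529]), 'tool_rot': array([ 1.32748628,  1.56938176, -0.17622562]), 'contact_force': array([ 0.59330119,  0.96872041, -0.23659759]), 'torque': array([0.04853428, 0.02248746, 0.00338905]), 'opening': 0.08755866687803256}
[ 0.04  0.02 -0.08] [ 0.04 -0.06  0.07]
```

View pics/side2.png

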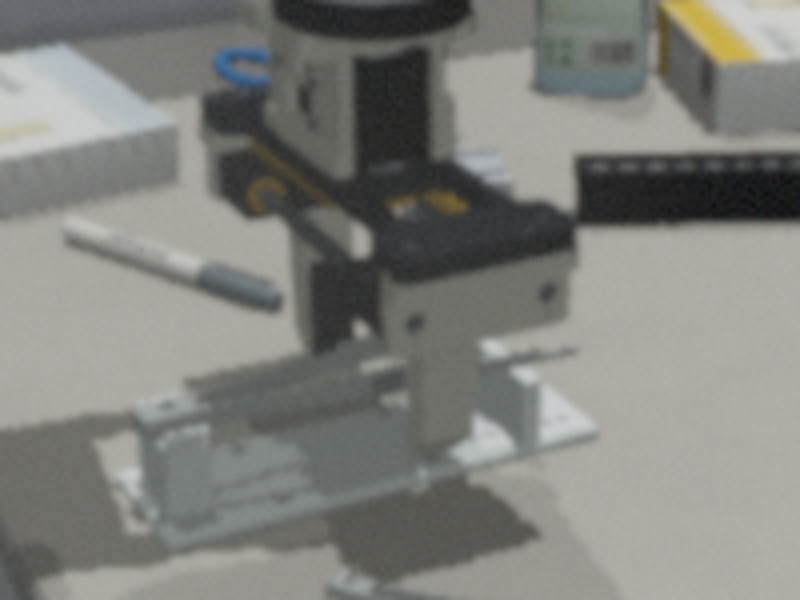

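View pics/top2.png

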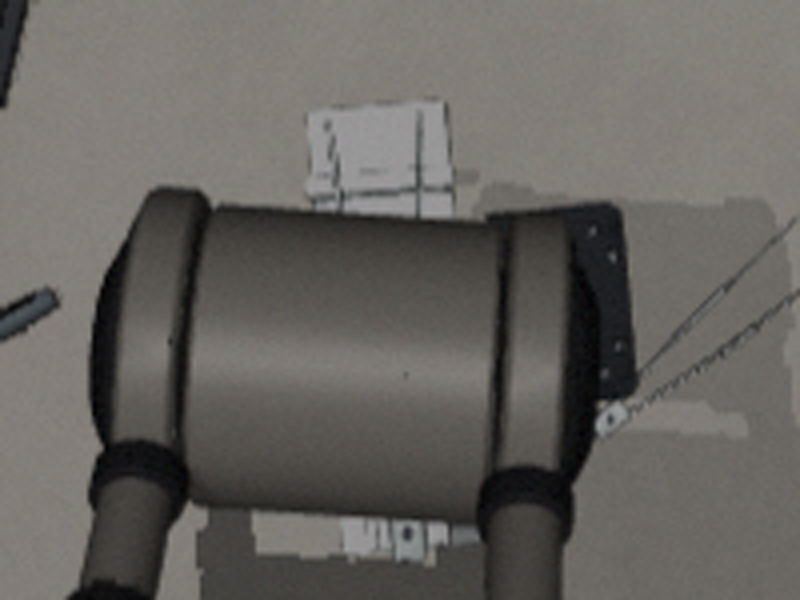

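```bash
python3 - <<'E'
from h import *
s=load("side0")
g=np.array([.476,.0352,.042]);p=np.radians(3.8);y=np.array([-np.sin(p),np.cos(p),0]);x=np.array([np.cos(p),np.sin(p),0])
for k in(-.016,-.044,-.065):
    q=proj(s,[g+k*y,g+k*y+.0095*x,g+k*y-.0095*x,g+k*y-[0,0,.019]]);print(k,q.round(1).tolist(),((q-[190,180])*4).round().tolist())
for k in(.014,-.014): q=proj(s,g-.016*y+k*x);print("plate end",((q-[210,250])*5.926).round())
E
```

```text
-0.016 [[289.3, 274.1], [294.7, 272.8], [283.9, 275.4], [289.4, 284.6]] [[397.0, 376.0], [419.0, 371.0], [375.0, 381.0], [398.0, 419.0]]
-0.044 [[297.4, 281.5], [302.8, 280.1], [291.8, 282.8], [297.4, 292.3]] [[429.0, 406.0], [451.0, 400.0], [407.0, 411.0], [430.0, 449.0]]
-0.065 [[303.7, 287.3], [309.2, 285.9], [298.1, 288.7], [303.7, 298.2]] [[455.0, 429.0], [477.0, 423.0], [432.0, 435.0], [455.0, 473.0]]
plate end [[517. 131.]]
plate end [[422. 154.]]
```

Fingers straddle the plates, and the predicted finger edges match the picture to about 1 px. The plates sit about 1–2 mm further ahead than assumed, so I'll nudge forward and close.

>>> {"op": "jog_arm", "data": {
  "plan": [0,0,0,0,0.1,0.1,0.2,0,0,0,0,0.1,0.1,-0.1,0,0,0,0,0.1,0.1,-0.25,0,0,0,0,0.1,0.1,-0.25,0,0,0,0,0.1,0.1,-0.35,0,0,0,0,0.1,0.1,-0.4,0,0,0,0,0.1,0.1,-0.44,0,0,0,0,0.1,0.1,-0.44,0,0,0,0,0.1,0.1,-0.44]
}}

```text
time: 4.0
tool_pos: [0.4772, 0.0353, 0.0227]
tool_rot: [0.518, 1.571, -0.985]
contact_force: [1.0, 0.6, -0.2]
opening: 0.0259
```

```bash
python3 - <<'E'
from h import *
from cell import observe,cams
s=observe();print(s['opening'],s['contact_force'],s['torque'])
d=cams.read_camera("side");im=d["image"][:,:,::-1][180:330,190:390]
cv2.imwrite("pics/side3.png",cv2.resize(im,(800,600),interpolation=cv2.INTER_CUBIC))
E
```

```text
0.02592771600364171 [ 0.95626253  0.56757944 -0.16197645] [ 0.07905254 -0.00124252 -0.03418907]
```

View pics/side3.png

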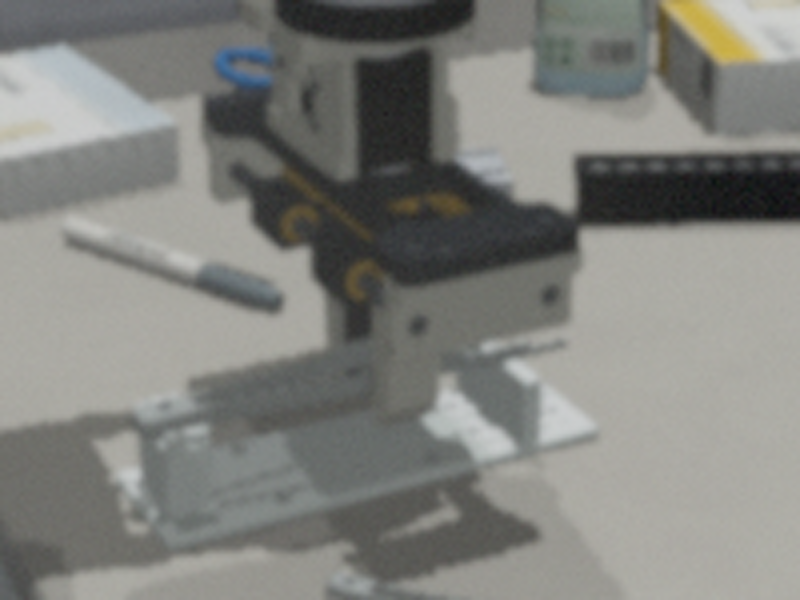

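The opening reads 25.9 mm, so the plates are squeezed, and the tips in the side view (560,345) have come closer together. Lifting now.

>>> {"op": "jog_arm", "data": {
  "plan": [0,0,0,0,0,0,-0.48,0,0,0,0,0,0,-0.48,0,0,0,-0.5,0,0,-0.48,0,0,0,-1.5,0,0,-0.48,0,0,0,-3,0,0,-0.48,0,0,0,-4.5,0,0,-0.48,0,0,0,-6,0,0,-0.48,0,0,0,-7,0,0,-0.48,0,0,0,-7,0,0,-0.48,0,0,0,-7,0,0,-0.48]
}}

```text
time: 5.05
tool_pos: [0.477, 0.0352, 0.0927]
tool_rot: [1.05, 1.571, -0.454]
contact_force: [0.2, -0.4, -0.3]
opening: 0.0242
```

```bash
python3 - <<'E'
from h import *
from cell import observe,cams
s=observe();print(s['opening'],s['contact_force'],s['torque'])
d=cams.read_camera("side");im=d["image"][:,:,::-1][150:300,190:390]
cv2.imwrite("pics/side4.png",cv2.resize(im,(800,600),interpolation=cv2.INTER_CUBIC))
d=cams.read_camera("top");im=d["image"][:,:,::-1][220:370,200:400]
cv2.imwrite("pics/top4.png",cv2.resize(im,(800,600),interpolation=cv2.INTER_CUBIC))
print(*[np.round(v,2) for v in step([.4881,-.242,.080],12.6,-1,s)])
E
```

```text
0.024224583426395205 [ 0.16314072 -0.40217579 -0.31491158] [ 7.77071799e-03 -6.99353920e-05 -1.57597506e-02]
[-8.74  0.01 -0.01] [ 1.28 -0.76 27.74]
```

View pics/side4.png

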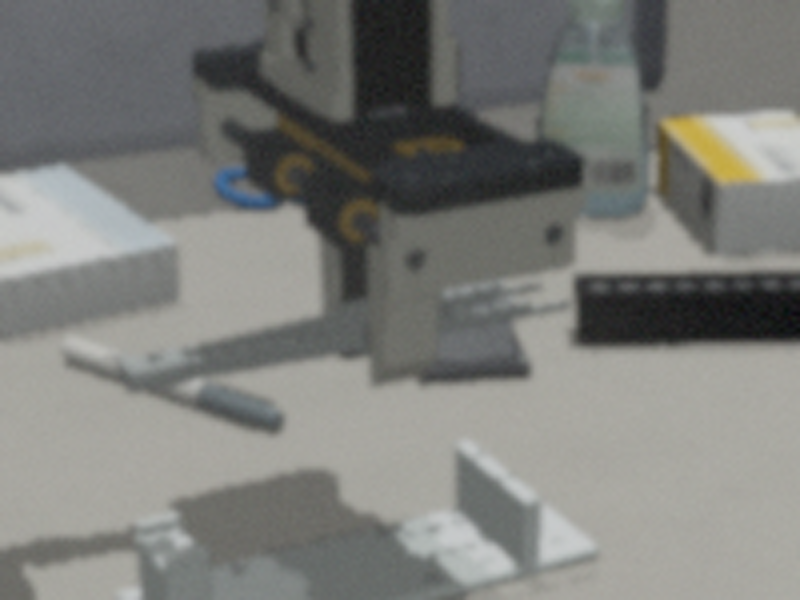

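View pics/top4.png

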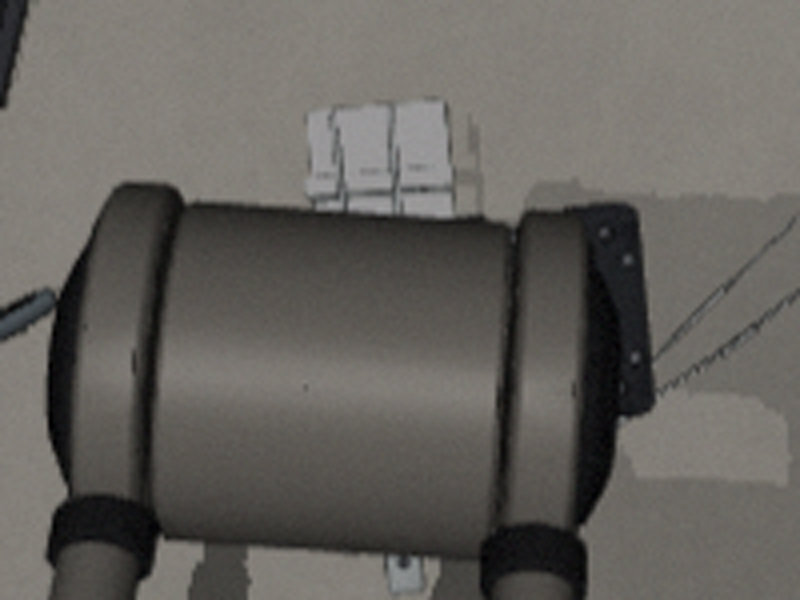

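Lifted clear: the heel shows at (158,362) in the crop, the tips at (545,290) and (570,305), and it looks level. I'll check clearance to the slides box near the goal.

```bash
python3 - <<'E'
from h import *
t=load("top0")
im=cv2.imread("pics/top0.png")[245:310,480:565]
print(ray(t,[(493,270),(503,304),(493,270),(503,304)],np.array([0.,0.,.04,.04])))
s=load("side0");print(ray(s,[(396,457),(460,475)],0.))
cv2.imwrite("pics/b.png",cv2.resize(im,(680,520),interpolation=cv2.INTER_CUBIC))
# level check: predicted heel top & tips for level forceps at present pose
s=load("side0");p=np.radians(3.8);x=np.array([np.cos(p),np.sin(p),0]);y=np.array([-x[1],x[0],0]);g=np.array([.477,.0352,.1117])
for dx in(0,.002,-.002):
  P=[g-(.104-dx)*x+[0,0,.006],g+(.08+dx)*x+.011*y-[0,0,.004],g+(.08+dx)*x-.011*y-[0,0,.004]]
  print(((proj(s,P)-[190,150])*4).round())
E
```

```text
[[ 0.51332466 -0.3033237   0.        ]
 [ 0.4543752  -0.31870575  0.        ]
 [ 0.51366936 -0.29088871  0.04      ]
 [ 0.45710142 -0.30564934  0.04      ]]
[[ 4.50240102e-01 -3.36928202e-01  0.00000000e+00]
 [ 4.96240704e-01 -3.84511673e-01 -5.55111512e-17]]
[[122. 355.]
 [544. 284.]
 [571. 302.]]
[[127. 354.]
 [548. 283.]
 [575. 301.]]
[[116. 356.]
 [539. 285.]
 [567. 303.]]
```

View pics/b.png

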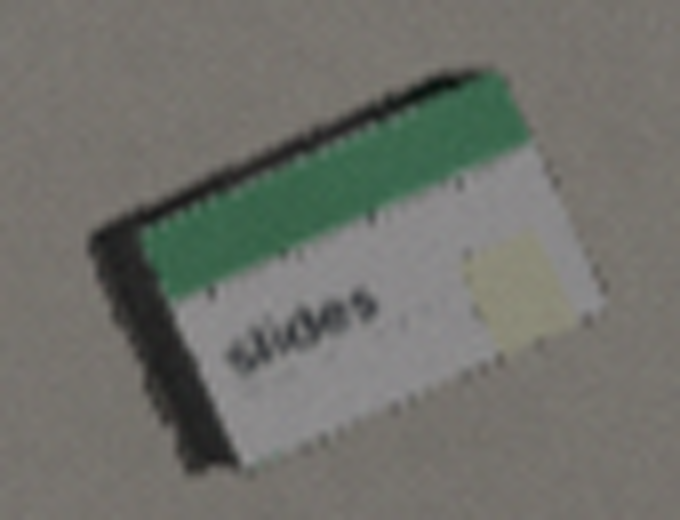

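The forceps are level: predicted and seen points agree to about 1 px, and the slides box (y < -0.30) is clear. Moving over the gauge at a height margin of about 5 cm.

>>> {"op": "jog_arm", "data": {
  "plan": [-0.5,0,0,0,0,1.5,-0.48,-1.5,0,0,0,-0.1,4.5,-0.48,-2.5,0,0,0,-0.2,8,-0.48,-3.5,0,0,0,-0.3,11.5,-0.48,-4.8,0,0,0,-0.4,15,-0.48,-6,0,0,0,-0.5,18.5,-0.48,-7,0,0,0,-0.6,22,-0.48,-8,0,0,0.4,-0.7,25,-0.48,-8.7,0,0,0.8,-0.8,27,-0.48,-8.7,0,0,1,-0.8,27.7,-0.48]
}}

```text
time: 6.15
tool_pos: [0.4872, -0.2433, 0.0815]
tool_rot: [-2.193, 1.569, 2.736]
contact_force: [-0.4, 0.8, -0.5]
opening: 0.0241
```

>>> {"op": "jog_arm", "data": {
  "plan": [0,0,0,0,0,0,-0.48,0,0,0,0,0,0,-0.48,0,0,0,0,0,0,-0.48]
}}

```text
time: 6.45
tool_pos: [0.4878, -0.2405, 0.0827]
tool_rot: [-2.637, 1.57, 2.295]
contact_force: [0.6, 0.1, -1.5]
opening: 0.0241
```

```bash
cat > look.py <<'E'
import sys
from h import *
from cell import observe,cams
k=sys.argv[1]
s=observe();print(s['time'],s['opening'],s['tool_pos'],s['contact_force'],s['torque'])
d=cams.read_camera("side");im=d["image"][:,:,::-1][280:400,320:480];np.savez("pics/side%s.npz"%k,**d)
cv2.imwrite("pics/side%s.png"%k,cv2.resize(im,(800,600),interpolation=cv2.INTER_CUBIC))
d=cams.read_camera("top");im=d["image"][:,:,::-1][190:340,360:560];np.savez("pics/top%s.npz"%k,**d)
cv2.imwrite("pics/top%s.png"%k,cv2.resize(im,(800,600),interpolation=cv2.INTER_CUBIC))
print(*[np.round(v,2) for v in step([.4881,-.242,.039],12.6,-1,s)])
E
python3 look.py 5
```

```text
6.45 0.02410285609895161 [ 0.4878413  -0.24046127  0.08274859] [ 0.59670986  0.06165921 -1.48239895] [ 0.03009114 -0.03016747  0.03306441]
[ 0.02 -0.02  0.01] [ 4.37 -0.01  0.16]
```

View pics/side5.png

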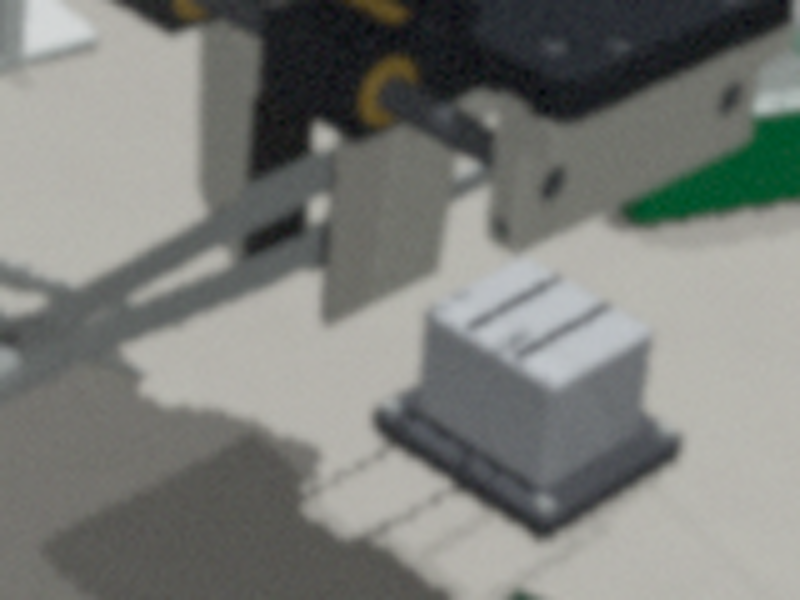

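View pics/top5.png

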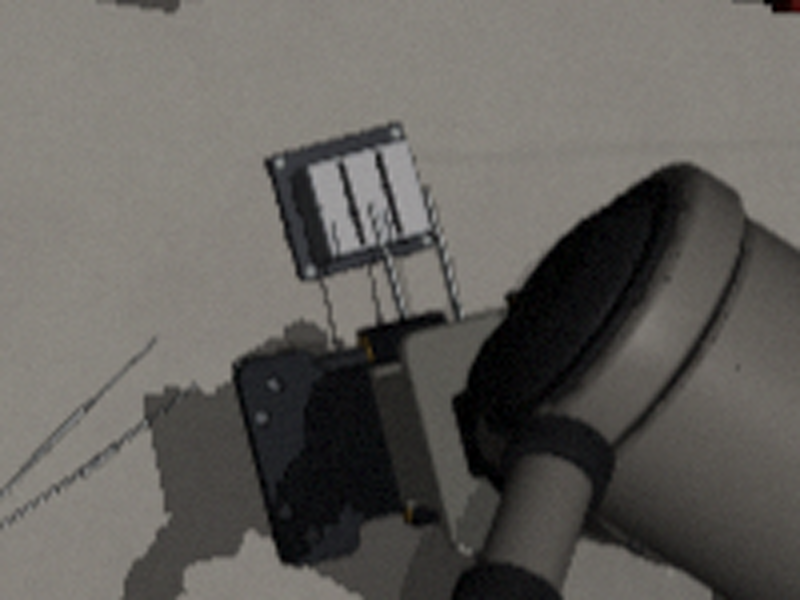

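```bash
python3 - <<'E'
from h import *
t=load("top5")
u=lambda p:(np.array(p)+.5)/4-.5+[360,190]
a=ray(t,u([(373,204),(428,187)]),.0827+.019-.006+.004);print("tips",a,np.linalg.norm(a[0]-a[1]),a.mean(0))
b=ray(t,u([(405,320),(459,320)]),.0827+.019);print("arms",b)
g=ray(t,u([(342,165),(362,241),(379,152),(399,229)]),.04);print("g",g,g.mean(0))
ax=g[0]+g[2]-g[1]-g[3];print(np.degrees(np.arctan2(ax[1],ax[0])))
p=np.radians(12.6);x=np.array([np.cos(p),np.sin(p)]);y=np.array([-x[1],x[0]])
d=a[:,:2]-g.mean(0)[:2];print("tips in gauge frame mm",np.c_[d@x,d@y]*1e3)
E
python3 - <<'E'
import numpy as np,cv2
d=np.load("pics/top5.npz");im=d["image"][:,:,::-1][215:275,425:485]
cv2.imwrite("pics/top5b.png",cv2.resize(im,(600,600),interpolation=cv2.INTER_CUBIC))
E
```

```text
tips [[ 0.56110342 -0.21101891  0.0997    ]
 [ 0.56735868 -0.23274591  0.0997    ]] 0.02260953952501307 [ 0.56423105 -0.22188241  0.0997    ]
arms [[ 0.51571235 -0.22164919  0.1017    ]
 [ 0.51532191 -0.2426851   0.1017    ]]
g [[ 0.58022455 -0.2130047   0.04      ]
 [ 0.5484169  -0.22042025  0.04      ]
 [ 0.58537711 -0.22862216  0.04      ]
 [ 0.55312996 -0.23600459  0.04      ]] [ 0.56678713 -0.22451293  0.04      ]
13.008290590442737
tips in gauge frame mm [[-2.60320001 14.40890398]
 [-1.23818081 -8.15939237]]
```

View pics/top5b.png

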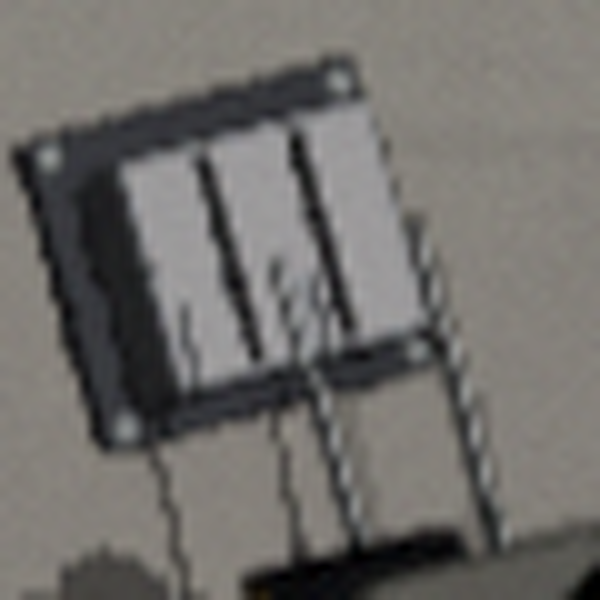

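In the top crop, the tips are at (278,262) and (415,218), and the lines run (203,158)-(258,360) and (297,132)-(350,330). The tip midpoint is about 2.5–3 mm left of the gauge centre. I'll correct this, lower partway, squeeze to 21 mm and look again.

>>> {"op": "jog_arm", "data": {
  "plan": [0,0,0,0.5,0.1,0.1,-0.48,0,0,0,1,0.2,0.2,-0.48,0,0,0,1.6,0.2,0.25,-0.49,0,0,0,2.2,0.2,0.25,-0.5,0,0,0,2.6,0.2,0.25,-0.51,0,0,0,2.8,0.2,0.25,-0.52,0,0,0,2.8,0.2,0.25,-0.53,0,0,0,2.8,0.2,0.25,-0.54,0,0,0,2.8,0.2,0.25,-0.54,0,0,0,2.8,0.2,0.25,-0.54]
}}

```text
time: 7.55
tool_pos: [0.4904, -0.2438, 0.055]
tool_rot: [0.626, 1.57, -0.726]
contact_force: [-0.0, -0.3, -0.8]
opening: 0.0213
```

```bash
python3 look.py 6;python3 - <<'E'
import numpy as np,cv2
d=np.load("pics/top6.npz");im=d["image"][:,:,::-1][215:275,425:485]
cv2.imwrite("pics/top6b.png",cv2.resize(im,(600,600),interpolation=cv2.INTER_CUBIC))
E
```

```text
7.55 0.02132312623798685 [ 0.49040588 -0.24376019  0.05496569] [-0.0173091  -0.28638036 -0.81406625] [ 0.02504266 -0.0184484   0.01122176]
[-0.04  0.03 -0.02] [ 1.6  -0.19 -0.22]
```

View pics/top6b.png

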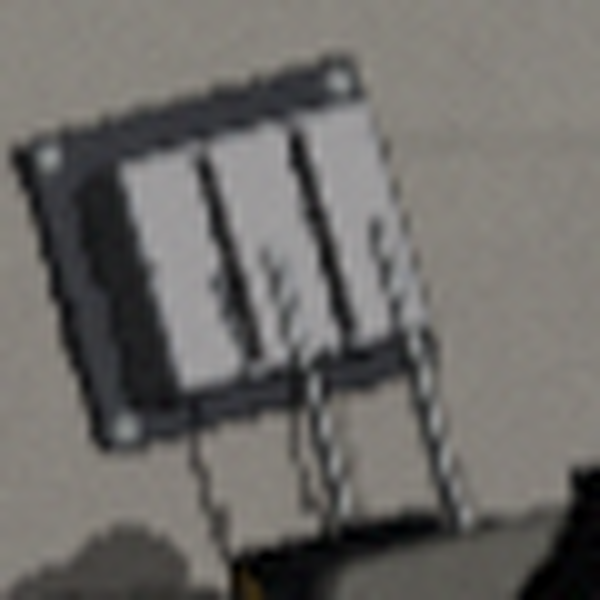

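View pics/side6.png

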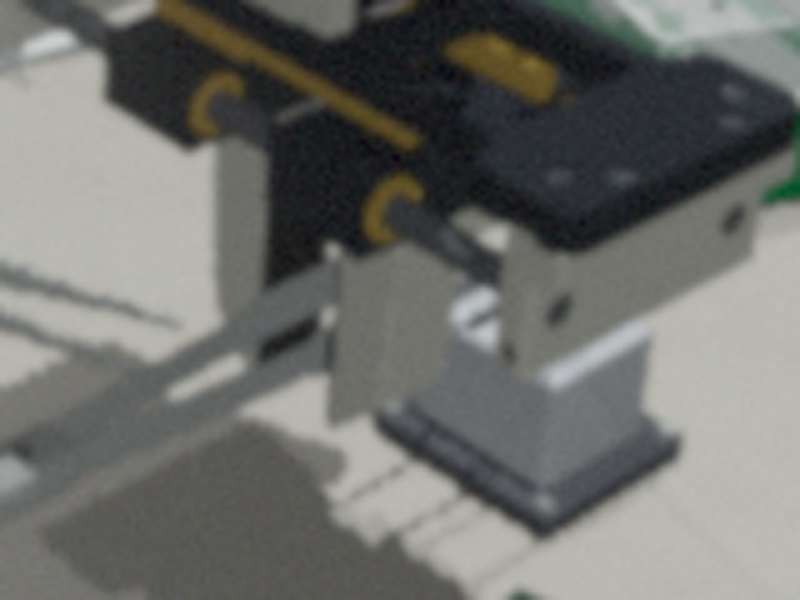

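```bash
cat > m.py <<'E'
from h import *
import sys
def meas(k,tl,tr,z,sc=10,o=(425,215)):
    t=load(k);u=lambda p:(np.array(p)+.5)/sc-.5+np.array(o)
    a=ray(t,u([tl,tr]),z);g=ray(t,u([(203,158),(258,360),(297,132),(350,330)]),.04)
    ax=g[0]+g[2]-g[1]-g[3];print("yaw",np.degrees(np.arctan2(ax[1],ax[0])),g.mean(0))
    p=np.radians(12.8);x=np.array([np.cos(p),np.sin(p)]);y=np.array([-x[1],x[0]])
    d=a[:,:2]-g.mean(0)[:2];print("tips mm",np.c_[d@x,d@y]*1e3,"mid",np.c_[d@x,d@y].mean(0)*1e3,"gap",np.linalg.norm(a[0]-a[1])*1e3)
E
python3 -c "
from m import *
meas('top6',(268,248),(376,220),.072)"
```

```text
yaw 13.470437664155263 [ 0.56639231 -0.22450065  0.04      ]
tips mm [[ 0.1114502   9.38564336]
 [ 0.31449459 -8.67562969]] mid [0.21297239 0.35500683] gap 18.062414331022183
```

Tips are within 0.5 mm of centre, with a measured gap of 18 ± 1.5 mm (16.6 mm expected from the opening). Next I lower to about 12 mm above the gauge and trim the gap slightly.

>>> {"op": "jog_arm", "data": {
  "plan": [0,0,0,0.3,0,0,-0.55,0,0,0,0.6,0,0,-0.55,0,0,0,0.9,0,0,-0.55,0,0,0,1.2,0,0,-0.55,0,0,0,1.4,0,0,-0.55,0,0,0,1.6,0,0,-0.55,0,0,0,1.6,0,0,-0.55,0,0,0,1.6,0,0,-0.55]
}}

```text
time: 8.45
tool_pos: [0.4903, -0.2437, 0.0387]
tool_rot: [-0.421, 1.571, -1.773]
contact_force: [-0.6, -0.1, -1.1]
opening: 0.0207
```

```bash
python3 look.py 7;python3 - <<'E'
import numpy as np,cv2
d=np.load("pics/top7.npz");im=d["image"][:,:,::-1][215:275,425:485]
cv2.imwrite("pics/top7b.png",cv2.resize(im,(600,600),interpolation=cv2.INTER_CUBIC))
E
```

```text
8.45 0.020689852984202697 [ 0.4902963  -0.24369565  0.03870231] [-0.55063321 -0.10863252 -1.053593  ] [-0.02083499 -0.05045503 -0.00777103]
[-0.04  0.01  0.  ] [-0.03 -0.18 -0.21]
```

View pics/top7b.png

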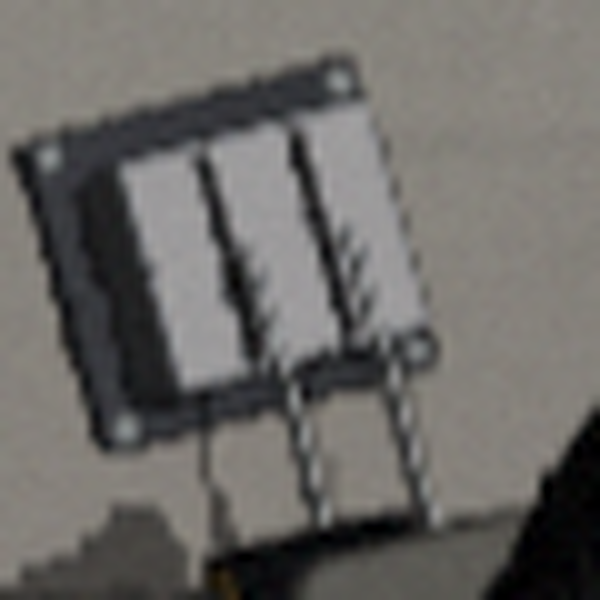

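View pics/side7.png

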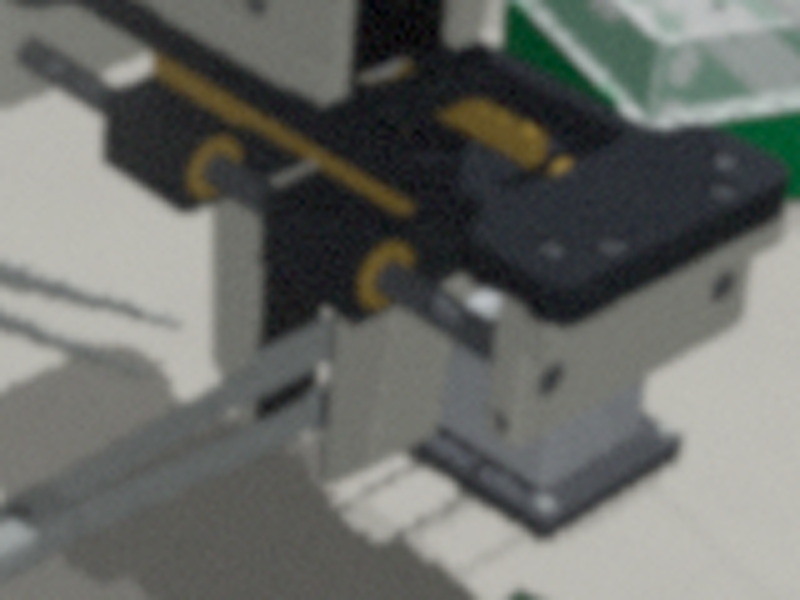

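```bash
python3 - <<'E'
from m import *
meas('top7',(250,256),(347,232),.0557)
meas('top7',(258,256),(355,232),.0557)
d=load("top7");im=d["image"][:,:,::-1][230:260,440:475]
im=cv2.convertScaleAbs(im,alpha=1.6)
cv2.imwrite("pics/top7c.png",cv2.resize(im,(700,600),interpolation=cv2.INTER_NEAREST))
# predicted positions if TCP exact
p=np.radians(12.6);x=np.array([np.cos(p),np.sin(p),0]);y=np.array([-x[1],x[0],0]);g=np.array([.4903,-.2437,.0577])
P=[g+.08*x+k*y-[0,0,.002] for k in(.008,-.008)]+[g+.05*x+k*y for k in(.009,-.009)]
print((proj(d,P)-[440,230]+.5)*20)
E
```

```text
yaw 13.470437664155263 [ 0.56639231 -0.22450065  0.04      ]
tips mm [[-0.5797524   8.61161466]
 [-0.57675153 -7.8468111 ]] mid [-0.57825196  0.38240178] gap 16.458426032293133
yaw 13.470437664155263 [ 0.56639231 -0.22450065  0.04      ]
tips mm [[-0.89370699  7.33598451]
 [-0.89083787 -9.12326376]] mid [-0.89227243 -0.89363963] gap 16.459248525281524
[[226.92386554 179.47815943]
 [415.65765839 133.5321765 ]
 [311.43844259 537.94122965]
 [524.48105115 485.90409338]]
```

View pics/top7c.png

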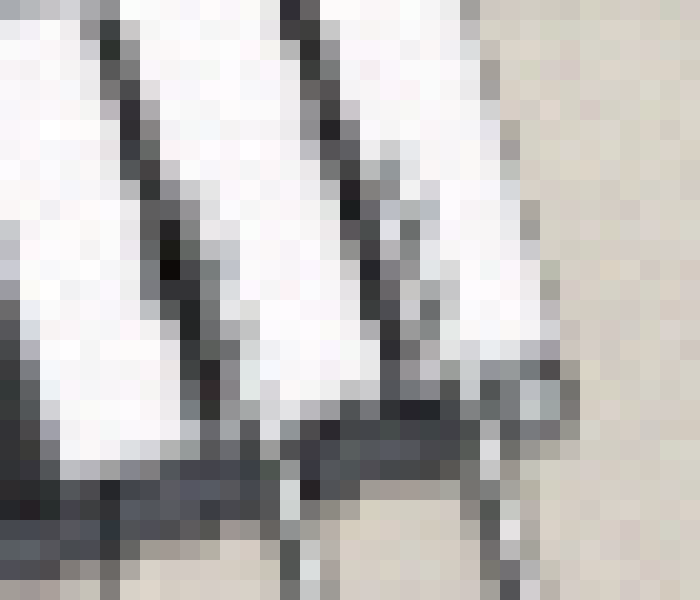

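The tips measure y = +8.3 and -8.1 mm, x ≈ 0, with a gap of about 16.5 mm. The pad opening of 20.7–20.9 mm implies about 15.5–16 mm. Holding.

>>> {"op": "jog_arm", "data": {
  "plan": [0,0,0,0,0,0,-0.55,0,0,0,0,0,0,-0.55,0,0,0,0,0,0,-0.55,0,0,0,0,0,0,-0.55,0,0,0,0,0,0,-0.55,0,0,0,0,0,0,-0.55,0,0,0,0,0,0,-0.55,0,0,0,0,0,0,-0.55,0,0,0,0,0,0,-0.55,0,0,0,0,0,0,-0.55]
}}

```text
time: 9.55
tool_pos: [0.4903, -0.2437, 0.0387]
tool_rot: [-0.316, 1.571, -1.668]
contact_force: [-0.1, -0.5, -1.2]
opening: 0.0207
```

>>> {"op": "jog_arm", "data": {
  "plan": [0,0,0,0,0,0,-0.55,0,0,0,0,0,0,-0.55,0,0,0,0,0,0,-0.55,0,0,0,0,0,0,-0.55,0,0,0,0,0,0,-0.55,0,0,0,0,0,0,-0.55,0,0,0,0,0,0,-0.55,0,0,0,0,0,0,-0.55,0,0,0,0,0,0,-0.55,0,0,0,0,0,0,-0.55]
}}

```text
time: 10.55
tool_pos: [0.4903, -0.2437, 0.0387]
tool_rot: [-0.056, 1.571, -1.408]
contact_force: [0.4, -0.0, -1.1]
opening: 0.0209
```

>>> {"op": "jog_arm", "data": {
  "plan": [0,0,0,0,0,0,-0.55,0,0,0,0,0,0,-0.55,0,0,0,0,0,0,-0.55,0,0,0,0,0,0,-0.55,0,0,0,0,0,0,-0.55,0,0,0,0,0,0,-0.55,0,0,0,0,0,0,-0.55,0,0,0,0,0,0,-0.55,0,0,0,0,0,0,-0.55,0,0,0,0,0,0,-0.55]
}}

```text
time: 11.55
tool_pos: [0.4903, -0.2437, 0.0387]
tool_rot: [0.124, 1.571, -1.228]
contact_force: [-0.2, 0.2, -0.9]
opening: 0.0205
```

```bash
python3 look.py 8;python3 - <<'E'
from h import *
d=load("top8");im=cv2.convertScaleAbs(d["image"][:,:,::-1][215:275,425:485],alpha=1.5)
cv2.imwrite("pics/top8b.png",cv2.resize(im,(600,600),interpolation=cv2.INTER_CUBIC))
a=load("top7")["image"].astype(int);print(np.abs(a-d["image"])[215:275,425:485].mean())
# level check in side: heel end predicted vs seen
s=load("side8");p=np.radians(12.6);x=np.array([np.cos(p),np.sin(p),0]);g=np.array([.4903,-.2437,.0577])
q=proj(s,[g-.104*x+[0,0,.006],g-.09*x+[0,0,.006]]);print(q,((q-[270,320])*6))
cv2.imwrite("pics/side8h.png",cv2.resize(s["image"][:,:,::-1][320:420,270:400],(780,600),interpolation=cv2.INTER_CUBIC))
E
```

```text
11.55 0.02051737707421958 [ 0.49028666 -0.2436885   0.03873874] [-0.16736846  0.24343026 -0.89468463] [-0.01107996 -0.02914379 -0.03650704]
[-0.04  0.01 -0.  ] [-0.03 -0.18 -0.21]
2.2625
[[315.17532215 384.68612227]
 [325.46293448 379.56475365]] [[271.0519329  388.11673363]
 [332.77760688 357.38852189]]
```

View pics/top8b.png

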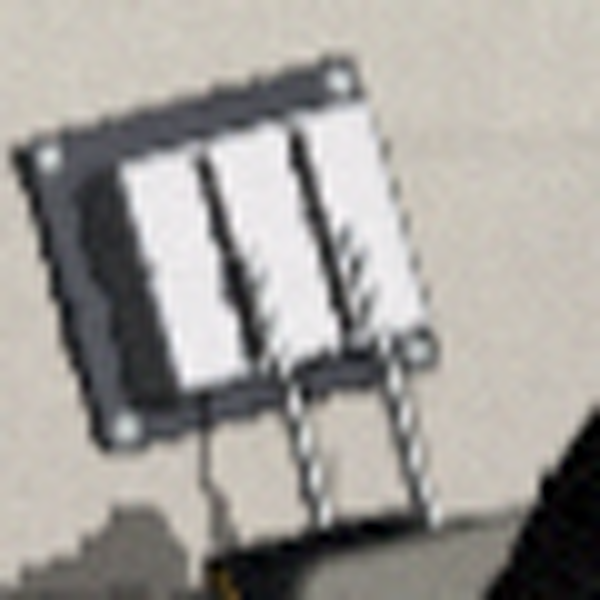

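View pics/side8h.png

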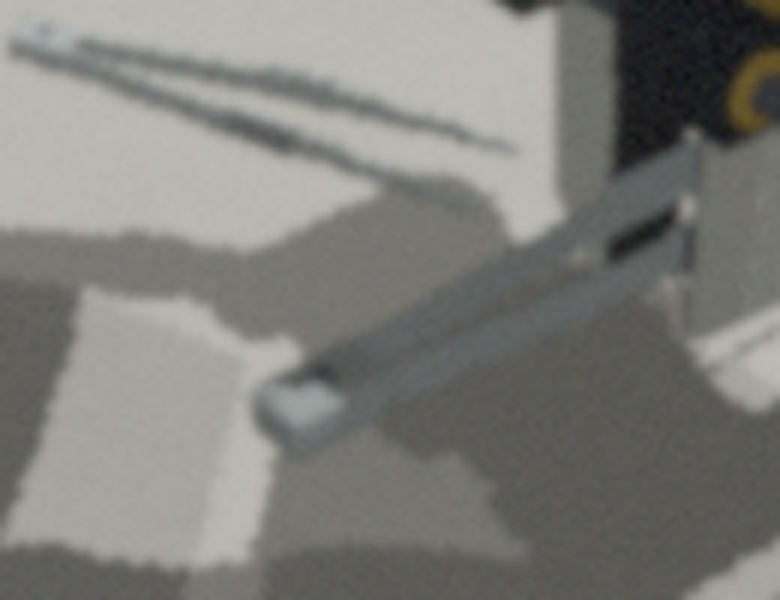

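The picture is unchanged after 3 s. The tips are at about (250,255) and (349,228), just right of their lines because of parallax. The heel (275,408) is within about 3 px of the level prediction, which is about 0.03 rad. Handing in.

```bash
python3 -c "
from cell import robot,observe
print(robot.hand_in()); s=observe(); print(s['time'],s['opening'],s['tool_pos'])"
```

```text
the job is handed in; nothing more can be done
None
the job is handed in; nothing more can be done
```

I lifted the larger forceps level off the rest by the ribbed grips and brought the tips over the narrow gauge, the right-hand one. I then squeezed to about 20.7 mm over the plates, held that for 3 s and handed in at about 11.6 s, still holding. No verdict was reported.

**Last checks:**
- **Tip positions:** at about +8.3 and -8.1 mm across the gauge, within 1 mm of its centre along the lines. The tips are about 12 mm above the top by arm position.
- **Steadiness:** the picture and pose did not change over the 3 s hold. The jar and the gauges were not approached or touched.

**Uncertain or slightly off:**
- **Tip gap:** the top image gave about 16.5 mm, while the opening reading (20.5–20.9 mm, noisy) implies 15.0–15.8 mm. Both are within the 16 ± 3 mm tolerance.
- **Level:** the heel showed about 3 px lower than predicted, a tilt of about 0.02–0.03 rad or calibration error. The limit is 0.25 rad.
- **Tip height:** the side view of the tips was blocked by the gripper, so I did not check the height in a picture.

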